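# Open the push-and-turn safety cap of the square bottle

### The job

Open the child-safe bottle with the square body: grip its cap, press it down about 6 mm against its spring, firmly but not hard, keep it pressed while you twist it counter-clockwise until it is free, and lift it straight off. Finish while still holding the cap upright in the gripper, about 8 cm clear above the open bottle (do not put it down or let go). Do not force the lock, and leave the round bottle's cap and everything else on the table as they are.

Things in the scene. Friction and masses are not known exactly. Their poses are not given: they have to be found in the camera images.
- square_cap: the SQUARE bottle's safety cap: round white ribbed cap, 52 mm diameter, 26 mm tall, 0.04 kg, loose; origin at the centre of its underside, z up; flat top 26 mm above it, with a 1 mm raised pointer along +x. Grasp across the ribbed side from above, any yaw. At first its yaw is the bottle's yaw, and lugs inside it lock it: it can neither turn nor come off until pressed down.
- square_seal (a joint): sprung seal in the square bottle's neck, pushed down by the cap; m: 0 cap shut, grows as the cap is pressed, -0.002 cap off. It pushes the cap up with 4 N plus about 1 N per mm pressed. The lock lets go a little over 4 mm down; press 5 to 7 mm (about 10 N); hard stop at 8 mm.
- square_neck (a point): top of the square bottle's neck (under the cap), 122 mm above the table, on the axis. Kept pressed, the cap turns counter-clockwise seen from above (+z); clockwise is blocked. It must stay pressed for the first 45 deg. From 55 to 140 deg of turn (aim for 75) it lifts straight off without resistance.
- square_bottle: squat white bottle, SQUARE body 64 x 64 mm, in a square grey socket (foot 92 x 92 mm) stuck fast to the table, so it cannot move or turn. Origin on the table under its axis, x and y along its sides. Shoulder top (54 mm wide) at 102 mm; shut cap's underside at 110, top at 136 mm; neck 40 mm wide; with the cap off the seal's top is at 134 mm.
- round_cap: the ROUND bottle's safety cap: round white ribbed cap, 52 mm diameter, 26 mm tall, 0.04 kg, loose; origin at the centre of its underside, z up; flat top 26 mm above it, with a 1 mm raised pointer along +x. Leave it alone.
- round_bottle: taller white bottle, ROUND body 62 mm diameter, in a round grey socket (96 mm diameter) stuck fast to the table; origin on the table under its axis; shoulder top at 130 mm, the shut cap's top at 164 mm. The two bottles may have changed places; their axes are at least 0.13 m apart.
- glass: clear drinking glass, 77 mm wide, 89 mm tall, at the left; loose bystander, origin at the centre of its underside
- mill: salt shaker, 44 mm wide, 90 mm tall, at the back; loose bystander, origin at the centre of its underside
- spice_jar: spice jar, 46 mm wide, 108 mm tall, behind the bottles; loose bystander, origin at the centre of its underside
- timer: round wind-up kitchen timer, 70 mm wide, 42 mm tall, in front of the bottles; loose bystander, origin at the centre of its underside
- spoon: table spoon lying flat, 194 mm long, front right; loose bystander, origin at the centre of its underside
- bowl: bowl, 130 mm wide, 59 mm tall, front right; loose bystander, origin at the centre of its underside
- matchbox: matchbox, 36 x 53 x 15 mm, front left; loose bystander, origin at the centre of its underside
There are look-alikes about, which are no part of the job. What is shaped like the square_cap but green is not meant.

How it is judged:
By the outcome, as a careful person would: the job done as asked, in the order asked, and still so for the second after the job is handed in, while the arm keeps its last pose, push and grip.
It also fails if it takes over 38 s, if anything falls off the work surface, if the arm or the gripper's body presses on something with over 40 N, if the wrist force passes 120 N, or if a joint passes its speed limit or range.

### The arm

A 7-joint arm with a two-finger parallel gripper is mounted at the origin on a cart in front of the work surface, level with it; the furniture and walls round the work are solid. World frame = base frame: x ahead of the robot, y to its left, z up, the work surface at z = 0. Lengths are in mm, angles in rad, forces in N, time in s.
With the tool pointing down it reaches from about 425 to 975 mm from the base axis. Payload 16.7 kg.
Tool frame: the origin (TCP) lies at the very end of the fingers, on their centre line; the grasp point (between the pads) lies 19 mm behind it (r.tcp_to_grasp is the z of the grasp point in the tool frame, in mm); z points along the fingers, y is the line along which they close (so a half turn about z gives the same grasp; the last joint's range is limited). The gripper opens to 85 mm and grips with 20 to 120 N. Pads are 22 mm wide; open, the fingers measure 114 mm over their backs; the gripper's body (76 mm by 85 mm) begins 54 mm behind the grasp point. The pads swing forward as they close: fully open they stand 13 mm farther back than shut.
Start: joints at [1, 0.426, 0.074, 1.606, -0.034, 1.111, -0.067], TCP at [275.697, -616.09, 231.302] pointing down, gripper open.
Joint ranges: [-2.85, 2.85], [-0.5, 2.14], [-1.23, 1.37], [0.21, 2.46], [-1.02, 4.16], [0.16, 2.05], [-2.73, 2.73]. Speed limits (rad/s): [1.89, 1.89, 2.39, 2.39, 3.01, 3.01, 3.01].

### API

Orientations are given as [roll, pitch, yaw] about the fixed x, y, z axes, in that order (R = Rz(yaw) Ry(pitch) Rx(roll)).
In Python, from rig import r gives the robot as it stands.
- The arm moves only by the shell command python3 -m pendant 'ROWS' [OPENING] [FORCE]. ROWS is a JSON object whose one key "moves" holds a list of rows, each an object of numbers: "dx", "dy", "dz": the shift along the tool's x, y, z in cm; "ax", "ay", "az": the turn, a rotation vector about the tool's x, y, z in degrees. In form: {"moves": [{"dx": .., "dy": .., "dz": .., "ax": .., "ay": .., "az": ..}, ...]}. A call has 1 to 5 rows; each row shifts and turns the commanded pose from where the row before left it, along the tool's axes as they then stand; what a row does not reach is not made up. A row lasts 1/10 s, in which the tool goes at most 50 mm and 8.59 degrees, less where a joint would pass 70% of its speed; a pose out of reach is approached as far as the arm can. A call is refused whole if a number of a shift passes 5 or a number of a turn 8.59, either way. A call with a gripper value outside its range is refused whole. OPENING is the opening, from 0 (shut) to 1 (fully open), set as the call begins (- or left out, the last holds). The fingers move at their own pace and stop on an object; FORCE is the grip in N (left out, the last holds). Time passes only in rows, so rows that do not move let the fingers close. It gives the time, the measured TCP pose, the force, the opening and the grip force at its end, in the units of the state.
- r.read_state(): the state, without advancing time (a new reading comes with each control period).
- r.read_camera(name): name is "side" or "top"; returns a dict with "frame" (384x512x3 uint8, red, green, blue), "camera_matrix" (3x3 intrinsics, pixels), "cam_to_world" (4x4, takes a point from camera to world coordinates). Camera axes: x right, y down, z forward; pixel columns grow to the right and rows downward; lengths in mm; the calibration is good to about 2 mm. A picture is of the moment at which its call begins. There is no depth.
- r.close_job(): hands the job in; it is judged then, once.
The state is a dict: "time": time; "joints": joint angles; "joint_vel": joint speeds; "tau": joint torques, N m; "ee_pos": TCP position; "eef_rot": TCP orientation; "contact_force": force on the tool from outside, world axes, zero at the start; "ft_torque": the same for the moment, N m; "width": finger opening in mm; "gripper_force": force on a finger pad.
Only numpy, scipy, OpenCV 4.12 (cv2) and the standard library are available. Lean on these libraries where they do the work, as an engineer would, in place of code of your own. Each camera call takes 0.05 s, during which the arm holds its last target. There are 200 camera calls.

## Working session

There is one attempt and no reset: what is moved stays moved. The work goes in short steps, Python scripts to look and compute and a shell command to move; the robot and the scene stay as the last step left them, time stands still between calls to the robot, and variables do not carry over. Pictures are saved under pics/ and viewed, at most 10 in all, crops included, and the job is handed in when it is done.

```bash
ls; mkdir -p pics; python3 - <<'E'
from rig import r
import cv2,numpy as np
for n in("top","side"):
    c=r.read_camera(n); cv2.imwrite(f"pics/{n}0.png",cv2.resize(c["frame"][:,:,::-1],(800,600),interpolation=cv2.INTER_CUBIC))
    print(n,np.round(c["camera_matrix"],1).tolist(),np.round(c["cam_to_world"],3).tolist())
s=r.read_state();print({k:np.round(v,3).tolist() for k,v in s.items()},r.tcp_to_grasp)
E
```

```text
pics
top [[497.9, 0.0, 251.3], [0.0, 497.9, 191.5], [0.0, 0.0, 1.0]] [[-0.015, -0.995, 0.098, 373.22], [-1.0, 0.014, -0.014, 59.59], [0.012, -0.098, -0.995, 1522.836], [0.0, 0.0, 0.0, 1.0]]
side [[402.5, 0.0, 263.2], [0.0, 402.5, 187.2], [0.0, 0.0, 1.0]] [[-0.839, -0.366, 0.402, 80.632], [-0.544, 0.556, -0.628, 714.248], [0.007, -0.746, -0.666, 811.473], [0.0, 0.0, 0.0, 1.0]]
{'time': 0.1, 'joints': [1.0, 0.427, 0.074, 1.607, -0.034, 1.111, -0.067], 'joint_vel': [-0.002, -0.002, -0.0, -0.001, -0.0, 0.001, 0.001], 'tau': [0.007, -95.152, 3.771, -46.44, 0.02, 0.006, 0.0], 'ee_pos': [275.573, -615.795, 230.68], 'eef_rot': [-3.14, 0.0, 0.421], 'contact_force': [0.425, -0.062, -0.12], 'ft_torque': [-0.046, 0.064, 0.028], 'gripper_force': 0.0, 'width': 85.388} -18.700000000000003
```

View pics/top0.png

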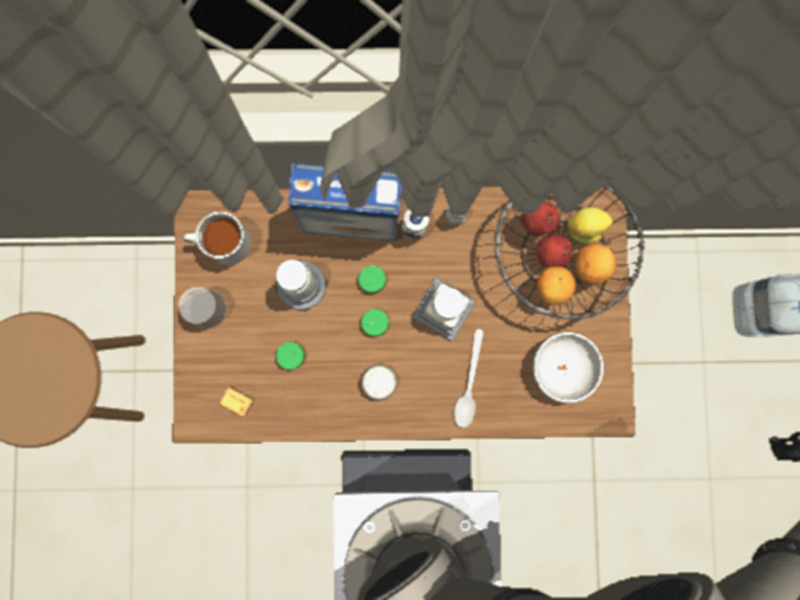

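View pics/side0.png

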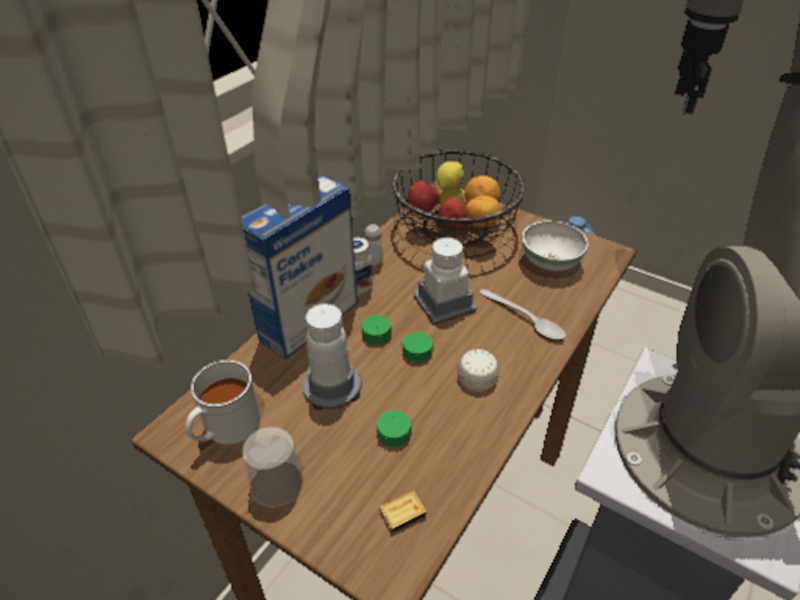

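The square bottle is at about (447,303) in the top view and (447,245) in the side view. The round bottle is to its left, at (295,277) in the top view. The wire basket stands to the right of the square bottle. I'll enlarge crops of it next.

```bash
python3 - <<'E'
from rig import r
import cv2,numpy as np
t=r.read_camera("top")["frame"][170:225,260:308,::-1]
s=r.read_camera("side")["frame"][148:208,258:312,::-1]
a=cv2.resize(t,None,fx=8,fy=8,interpolation=cv2.INTER_CUBIC);b=cv2.resize(s,None,fx=7.4,fy=7.4,interpolation=cv2.INTER_CUBIC)
h=max(a.shape[0],b.shape[0]);p=np.zeros((h,800,3),np.uint8);p[:a.shape[0],:a.shape[1]]=a;p[:b.shape[0],a.shape[1]+10:a.shape[1]+10+b.shape[1]]=b[:,:390]
print(a.shape,b.shape);cv2.imwrite("pics/c1.png",p)
E
```

```text
Traceback (most recent call last):
ValueError: could not broadcast input array from shape (444,390,3) into shape (444,400,3)
```

```bash
python3 - <<'E'
from rig import r
import cv2,numpy as np
t=r.read_camera("top")["frame"][173:223,260:308,::-1]
s=r.read_camera("side")["frame"][148:208,262:310,::-1]
f=lambda x:cv2.resize(x,None,fx=8,fy=8,interpolation=cv2.INTER_CUBIC)
p=np.zeros((480,768,3),np.uint8);p[:400,:384]=f(t);p[:,384:]=f(s)
cv2.imwrite("pics/c1.png",p)
E
```

```text
(no output)
```

View pics/c1.png

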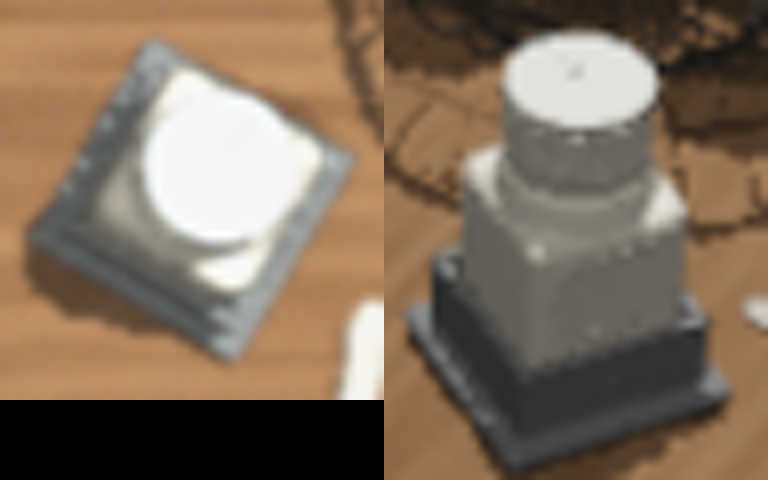

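```bash
cat > h.py <<'E'
from rig import r
import numpy as np
def px2w(c,u,v,z):
    M=np.array(c["cam_to_world"]);d=M[:3,:3]@np.linalg.inv(c["camera_matrix"])@[u,v,1]
    return M[:3,3]+d*(z-M[2,3])/d[2]
E
python3 - <<'E'
from h import *
T=r.read_camera("top");S=r.read_camera("side")
f=lambda x,y,x0,y0:((x+.5)/8-.5+x0,(y+.5)/8-.5+y0)
print("cap top",px2w(T,*f(221,165,260,173),136).round(1),"side",px2w(S,*f(581-384,80,262,148),136).round(1))
q=np.array([px2w(T,*f(*p,260,173),6) for p in[(155,38),(355,155),(233,362),(30,235)]]);print(q.round(1),q.mean(0).round(1))
qs=np.array([px2w(S,*f(x-384,y,262,148),6) for x,y in[(408,318),(730,390),(512,465)]]);print(qs.round(1),((qs[0]+qs[1])/2).round(1))
for e in (q[1]-q[0],q[2]-q[1],q[3]-q[2],q[0]-q[3],qs[2]-qs[0],qs[1]-qs[2]): print(np.linalg.norm(e).round(1),np.degrees(np.arctan2(e[1],e[0])).round(1))
# other things
for n,u,v,z in(("basket rim left",478,250,90),("basket edge",500,300,90),("spoon",478,332,10),("spice",416,224,108),("mill",457,215,90),("timer",378,382,42),("green",374,322,26),("box right corner",397,237,100)):
    print(n,px2w(T,u*.64-.2,v*.64-.2,z).round(0))
E
```

```text
cap top [503.4 -59.8 136. ] side [502.1 -60.7 136. ]
[[ 564.9  -46.7    6. ]
 [ 518.7 -122.5    6. ]
 [ 440.2  -73.9    6. ]
 [ 489.8    2.6    6. ]] [503.4 -60.1   6. ]
[[563.1 -47.8   6. ]
 [443.  -79.4   6. ]
 [489.3  -1.9   6. ]] [503.1 -63.6   6. ]
88.7 -121.4
92.4 148.3
91.2 57.0
89.9 -33.3
86.9 148.1
90.3 -120.9
basket rim left [ 605. -120.   90.]
basket edge [ 510. -158.   90.]
spoon [ 456. -126.   10.]
spice [652.  -4. 108.]
mill [671. -82.  90.]
timer [362.  70.  42.]
green [477.  76.  26.]
box right corner [629.  31. 100.]
```

```bash
python3 -m pendant '{"moves":[{"dx":3,"dy":-2.8,"dz":-1},{"dx":3,"dy":-2.8,"dz":-1},{"dx":3,"dy":-2.8,"dz":-1},{"dx":3,"dy":-2.8},{"dx":3,"dy":-2.8}]}' 1 60; python3 -m pendant '{"moves":[{"dx":3,"dy":-2.8},{"dx":3,"dy":-2.8},{"dx":3,"dy":-2.8},{"dx":3,"dy":-2.8},{"dx":3,"dy":-2.8}]}'; python3 -c "
from rig import r;print(r.read_state()['joints'])"
```

```text
[ 1.00051062  0.42618853  0.07391025  1.60609262 -0.03411975  1.11080399
 -0.06708765]invalid input at $.moves[0]: expected keys dx, dy, dz, ax, ay, az
invalid input at $.moves[0]: expected keys dx, dy, dz, ax, ay, az
```

All keys are required.

```bash
python3 -m pendant '{"moves":[{"dx":3,"dy":-2.8,"dz":-1,"ax":0,"ay":0,"az":0},{"dx":3,"dy":-2.8,"dz":-1,"ax":0,"ay":0,"az":0},{"dx":3,"dy":-2.8,"dz":-1,"ax":0,"ay":0,"az":0},{"dx":3,"dy":-2.8,"dz":0,"ax":0,"ay":0,"az":0},{"dx":3,"dy":-2.8,"dz":0,"ax":0,"ay":0,"az":0}]}' 1 60; python3 -m pendant '{"moves":[{"dx":3,"dy":-2.8,"dz":0,"ax":0,"ay":0,"az":0},{"dx":3,"dy":-2.8,"dz":0,"ax":0,"ay":0,"az":0},{"dx":3,"dy":-2.8,"dz":0,"ax":0,"ay":0,"az":0},{"dx":3,"dy":-2.8,"dz":0,"ax":0,"ay":0,"az":0},{"dx":3,"dy":-2.8,"dz":0,"ax":0,"ay":0,"az":0}]}'; python3 -c "
from rig import r;print(r.read_state()['joints'])"
```

```text
time: 0.9
ee_pos: [355.9, -425.6, 261.8]
eef_rot: [3.141, -0.0, 0.421]
contact_force: [0.7, -0.4, -0.6]
width: 85.3
gripper_force: 0.0
time: 1.4
ee_pos: [435.6, -236.4, 261.6]
eef_rot: [3.141, -0.0, 0.421]
contact_force: [0.4, -0.1, 0.4]
width: 85.3
gripper_force: 0.0
[ 0.51963717  0.11023022 -0.16432897  1.9544866   0.02054994  1.07782814
 -0.80354126]
```

```bash
python3 -m pendant '{"moves":[{"dx":3.34,"dy":-3.34,"dz":0,"ax":0,"ay":0,"az":0},{"dx":3.34,"dy":-3.34,"dz":0,"ax":0,"ay":0,"az":0},{"dx":3.34,"dy":-3.34,"dz":0,"ax":0,"ay":0,"az":0},{"dx":3.34,"dy":-3.34,"dz":0,"ax":0,"ay":0,"az":0},{"dx":0,"dy":0,"dz":0,"ax":0,"ay":0,"az":0}]}'; python3 -m pendant '{"moves":[{"dx":0,"dy":0,"dz":3,"ax":0,"ay":0,"az":0},{"dx":0,"dy":0,"dz":3,"ax":0,"ay":0,"az":0},{"dx":0,"dy":0,"dz":2.5,"ax":0,"ay":0,"az":0},{"dx":0,"dy":0,"dz":0,"ax":0,"ay":0,"az":0},{"dx":0,"dy":0,"dz":0,"ax":0,"ay":0,"az":0}]}'; python3 - <<'E'
from h import *
import cv2
print(r.read_state()['joints'])
S=r.read_camera("side")["frame"][110:200,225:345,::-1]
T=r.read_camera("top")["frame"][160:235,240:340,::-1]
cv2.imwrite("pics/c2.png",cv2.resize(S,None,fx=6,fy=6,interpolation=cv2.INTER_CUBIC))
E
```

```text
time: 1.9
ee_pos: [504.2, -55.2, 261.7]
eef_rot: [-3.14, -0.002, 0.428]
contact_force: [0.4, -0.9, -0.0]
width: 85.2
gripper_force: 0.0
time: 2.4
ee_pos: [502.7, -61.4, 176.9]
eef_rot: [-3.141, 0.0, 0.421]
contact_force: [1.2, -0.5, 0.6]
width: 84.9
gripper_force: 0.0
[ 0.2733791   0.23146953 -0.31759102  2.01790046  0.09091656  0.9056761
 -1.24246135]
```

View pics/c2.png

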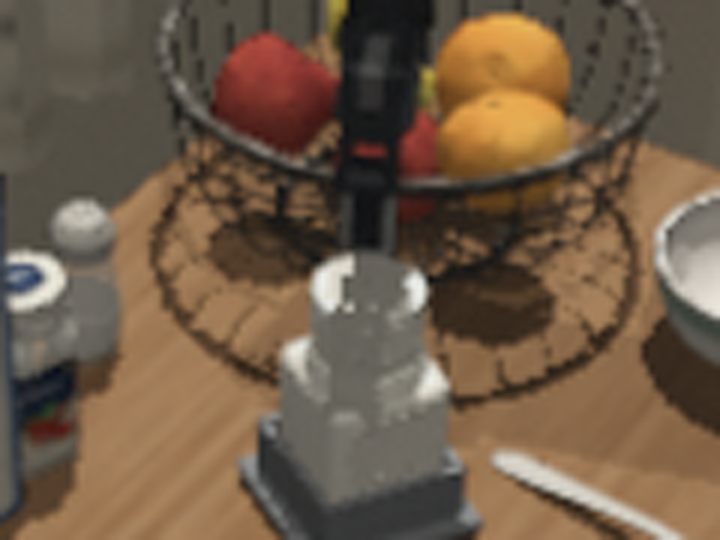

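The fingers are centred over the cap, which sits at (370,290) in this view. I'm descending to TCP z≈111.

```bash
python3 -m pendant '{"moves":[{"dx":0.05,"dy":-0.08,"dz":2.5,"ax":0,"ay":0,"az":0},{"dx":0,"dy":0,"dz":2,"ax":0,"ay":0,"az":0},{"dx":0,"dy":0,"dz":1.4,"ax":0,"ay":0,"az":0},{"dx":0,"dy":0,"dz":0.6,"ax":0,"ay":0,"az":0},{"dx":0,"dy":0,"dz":0,"ax":0,"ay":0,"az":0}]}'; python3 -m pendant '{"moves":[{"dx":0,"dy":0,"dz":0,"ax":0,"ay":0,"az":0},{"dx":0,"dy":0,"dz":0,"ax":0,"ay":0,"az":0},{"dx":0,"dy":0,"dz":0,"ax":0,"ay":0,"az":0},{"dx":0,"dy":0,"dz":0,"ax":0,"ay":0,"az":0},{"dx":0,"dy":0,"dz":0,"ax":0,"ay":0,"az":0}]}' 0.55 20;python3 -m pendant '{"moves":[{"dx":0,"dy":0,"dz":0,"ax":0,"ay":0,"az":0},{"dx":0,"dy":0,"dz":0,"ax":0,"ay":0,"az":0},{"dx":0,"dy":0,"dz":0,"ax":0,"ay":0,"az":0},{"dx":0,"dy":0,"dz":0,"ax":0,"ay":0,"az":0},{"dx":0,"dy":0,"dz":0,"ax":0,"ay":0,"az":0}]}' 0 20
```

```text
time: 3.0
ee_pos: [502.8, -60.5, 111.4]
eef_rot: [-3.141, 0.0, 0.421]
contact_force: [0.7, 0.0, -0.1]
width: 85.3
gripper_force: 0.0
time: 3.5
ee_pos: [503.1, -60.5, 111.8]
eef_rot: [3.141, -0.001, 0.421]
contact_force: [0.6, -0.2, 4.3]
width: 50.7
gripper_force: 20.2
time: 4.0
ee_pos: [502.9, -60.5, 111.4]
eef_rot: [3.142, -0.0, 0.421]
contact_force: [1.8, 0.4, 4.0]
width: 50.7
gripper_force: 20.2
```

```bash
python3 -m pendant '{"moves":[{"dx":0,"dy":0,"dz":0,"ax":0,"ay":0,"az":0},{"dx":0,"dy":0,"dz":0,"ax":0,"ay":0,"az":0},{"dx":0,"dy":0,"dz":0.1,"ax":0,"ay":0,"az":0},{"dx":0,"dy":0,"dz":0.1,"ax":0,"ay":0,"az":0},{"dx":0,"dy":0,"dz":0.1,"ax":0,"ay":0,"az":0}]}' 0 60;python3 -m pendant '{"moves":[{"dx":0,"dy":0,"dz":0.1,"ax":0,"ay":0,"az":0},{"dx":0,"dy":0,"dz":0.1,"ax":0,"ay":0,"az":0},{"dx":0,"dy":0,"dz":0.1,"ax":0,"ay":0,"az":0},{"dx":0,"dy":0,"dz":0,"ax":0,"ay":0,"az":0},{"dx":0,"dy":0,"dz":0,"ax":0,"ay":0,"az":0}]}'; python3 - <<'E'
from rig import r
s=r.read_state();print(s['ee_pos'],s['contact_force'],s['ft_torque'])
E
```

```text
time: 4.5
ee_pos: [502.8, -60.5, 108.4]
eef_rot: [3.142, -0.0, 0.421]
contact_force: [2.0, -0.8, 7.5]
width: 49.8
gripper_force: 61.2
time: 5.0
ee_pos: [502.8, -60.5, 105.6]
eef_rot: [3.141, -0.0, 0.421]
contact_force: [1.4, 0.6, 10.5]
width: 49.7
gripper_force: 61.5
[502.84399948 -60.51758923 105.61400462] [ 1.37130249  0.64643669 10.50484003] [ 0.03751029 -0.19423845  0.05146733]
```

Wrist force is 10.5 N, which means about 6 mm pressed. I'm twisting CCW in small steps.

```bash
python3 -m pendant '{"moves":[{"dx":0,"dy":0,"dz":0,"ax":0,"ay":0,"az":-2},{"dx":0,"dy":0,"dz":0,"ax":0,"ay":0,"az":-2},{"dx":0,"dy":0,"dz":0,"ax":0,"ay":0,"az":-2},{"dx":0,"dy":0,"dz":0,"ax":0,"ay":0,"az":-2},{"dx":0,"dy":0,"dz":0,"ax":0,"ay":0,"az":-2}]}'; python3 - <<'E'
from rig import r
s=r.read_state();print(s['joints'],s['contact_force'],s['ft_torque'])
E
```

```text
time: 5.5
ee_pos: [502.7, -60.6, 105.6]
eef_rot: [3.141, -0.0, 0.597]
contact_force: [0.9, -0.2, 10.8]
width: 49.9
gripper_force: 61.7
[ 0.28239172  0.33362354 -0.34010521  2.0755279   0.15995352  0.75657722
 -1.13126651] [ 0.87650179 -0.15710443 10.77116081] [-0.03623079 -0.17343427 -0.042267  ]
```

Yaw is rising (CCW), torque is negligible, and joint 7 is moving towards mid-range. Continuing.

```bash
python3 -m pendant '{"moves":[{"dx":0,"dy":0,"dz":0,"ax":0,"ay":0,"az":-4},{"dx":0,"dy":0,"dz":0,"ax":0,"ay":0,"az":-4},{"dx":0,"dy":0,"dz":0,"ax":0,"ay":0,"az":-4},{"dx":0,"dy":0,"dz":0,"ax":0,"ay":0,"az":-4},{"dx":0,"dy":0,"dz":0,"ax":0,"ay":0,"az":-4}]}';python3 -m pendant '{"moves":[{"dx":0,"dy":0,"dz":0,"ax":0,"ay":0,"az":-4},{"dx":0,"dy":0,"dz":0,"ax":0,"ay":0,"az":-4},{"dx":0,"dy":0,"dz":0,"ax":0,"ay":0,"az":-4},{"dx":0,"dy":0,"dz":0,"ax":0,"ay":0,"az":-4},{"dx":0,"dy":0,"dz":0,"ax":0,"ay":0,"az":-4}]}'; python3 - <<'E'
from rig import r
s=r.read_state();print(s['contact_force'],s['ft_torque'])
E
```

```text
time: 6.0
ee_pos: [502.7, -60.6, 105.6]
eef_rot: [3.141, 0.0, 0.947]
contact_force: [1.5, -0.1, 10.2]
width: 49.8
gripper_force: 61.9
time: 6.5
ee_pos: [502.7, -60.6, 105.6]
eef_rot: [3.141, 0.0, 1.296]
contact_force: [-0.2, -0.3, 10.8]
width: 49.6
gripper_force: 61.9
[-0.1853296  -0.34808367 10.80960256] [-0.04147617 -0.09644766 -0.08653557]
```

```bash
python3 -m pendant '{"moves":[{"dx":0,"dy":0,"dz":0,"ax":0,"ay":0,"az":-5},{"dx":0,"dy":0,"dz":0,"ax":0,"ay":0,"az":-5},{"dx":0,"dy":0,"dz":0,"ax":0,"ay":0,"az":-5},{"dx":0,"dy":0,"dz":0,"ax":0,"ay":0,"az":-5},{"dx":0,"dy":0,"dz":0,"ax":0,"ay":0,"az":-5}]}';python3 -m pendant '{"moves":[{"dx":0,"dy":0,"dz":0,"ax":0,"ay":0,"az":0},{"dx":0,"dy":0,"dz":-0.2,"ax":0,"ay":0,"az":0},{"dx":0,"dy":0,"dz":-0.2,"ax":0,"ay":0,"az":0},{"dx":0,"dy":0,"dz":-0.2,"ax":0,"ay":0,"az":0},{"dx":0,"dy":0,"dz":-0.2,"ax":0,"ay":0,"az":0}]}'; python3 - <<'E'
from rig import r
s=r.read_state();print(s['contact_force'],s['ft_torque'])
E
```

```text
time: 7.0
ee_pos: [502.7, -60.6, 105.6]
eef_rot: [3.142, 0.0, 1.733]
contact_force: [0.6, 0.2, 9.7]
width: 49.6
gripper_force: 61.9
time: 7.5
ee_pos: [502.5, -60.6, 113.3]
eef_rot: [-3.141, -0.0, 1.73]
contact_force: [1.6, -1.1, 3.5]
width: 49.7
gripper_force: 61.5
[ 1.58388788 -1.1144602   3.52114459] [-0.04741854 -0.34134422 -0.00497831]
```

```bash
python3 -m pendant '{"moves":[{"dx":0,"dy":0,"dz":-0.3,"ax":0,"ay":0,"az":0},{"dx":0,"dy":0,"dz":-0.3,"ax":0,"ay":0,"az":0},{"dx":0,"dy":0,"dz":-0.3,"ax":0,"ay":0,"az":0},{"dx":0,"dy":0,"dz":0,"ax":0,"ay":0,"az":0},{"dx":0,"dy":0,"dz":0,"ax":0,"ay":0,"az":0}]}'
```

```text
time: 8.0
ee_pos: [502.4, -60.6, 122.2]
eef_rot: [-3.141, -0.0, 1.73]
contact_force: [0.3, 0.8, 0.3]
width: 49.7
gripper_force: 62.3
```

It came free without resistance. Lifting to TCP z≈211.

```bash
python3 -m pendant '{"moves":[{"dx":0,"dy":0,"dz":-1.5,"ax":0,"ay":0,"az":0},{"dx":0,"dy":0,"dz":-1.5,"ax":0,"ay":0,"az":0},{"dx":0,"dy":0,"dz":-1.5,"ax":0,"ay":0,"az":0},{"dx":0,"dy":0,"dz":-1.5,"ax":0,"ay":0,"az":0},{"dx":0,"dy":0,"dz":-1.5,"ax":0,"ay":0,"az":0}]}';python3 -m pendant '{"moves":[{"dx":0,"dy":0,"dz":-0.9,"ax":0,"ay":0,"az":0},{"dx":0,"dy":0,"dz":-0.5,"ax":0,"ay":0,"az":0},{"dx":0,"dy":0,"dz":0,"ax":0,"ay":0,"az":0},{"dx":0,"dy":0,"dz":0,"ax":0,"ay":0,"az":0},{"dx":0,"dy":0,"dz":0,"ax":0,"ay":0,"az":0}]}'; python3 - <<'E'
from h import *
import cv2
S=r.read_camera("side")["frame"][70:200,225:365,::-1]
cv2.imwrite("pics/c3.png",cv2.resize(S,None,fx=4.5,fy=4.5,interpolation=cv2.INTER_CUBIC))
E
```

```text
time: 8.5
ee_pos: [502.8, -60.6, 199.1]
eef_rot: [3.141, 0.0, 1.73]
contact_force: [-1.1, -0.1, -0.7]
width: 49.4
gripper_force: 63.3
time: 9.0
ee_pos: [502.3, -60.5, 210.7]
eef_rot: [-3.141, -0.0, 1.73]
contact_force: [1.0, -0.7, -0.2]
width: 50.3
gripper_force: 63.3
```

View pics/c3.png

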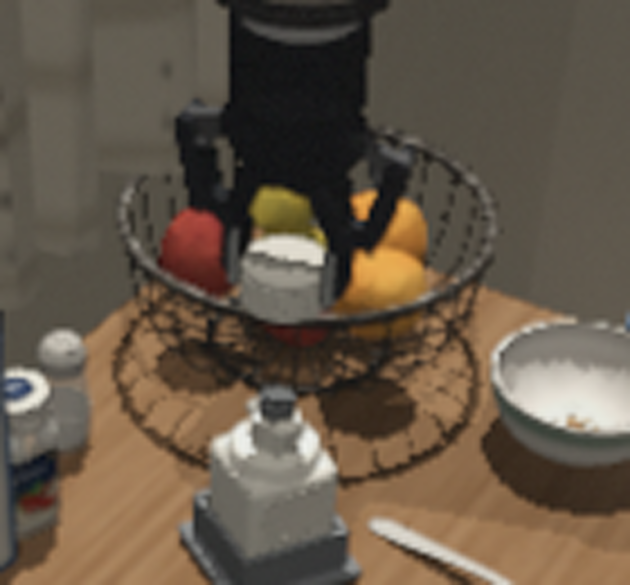

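The cap is held upright at (285,275), above the open bottle with its neck and seal at (278,405). Handing in.

```bash
python3 -c "
from rig import r
s=r.read_state();print(s['ee_pos'],s['width'],s['gripper_force']);print(r.close_job())"
```

```text
[502.36944682 -60.47943603 210.73934497] 49.20095165514832 63.30363566055894
the job is handed in; nothing more can be done
None
```

The square bottle is open and the job is handed in: the gripper still holds the cap upright, roughly 8 cm above the open bottle, at about 9 s on the robot's clock, after a press to about 10.5 N, a 75° counter-clockwise twist and a straight lift with no resistance.

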